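# Swap the flour pail and the cutter caddy on the hook

## Robot

A 6-joint arm with a two-finger parallel gripper is mounted at the origin on the work surface. World frame = base frame: x ahead of the robot, y to its left, z up, the work surface at z = 0. Lengths are in mm, angles in rad, forces in N, time in s.
With the tool pointing down it reaches from about 350 to 775 mm from the base axis. Payload 7.3 kg.
Tool frame: the origin (TCP) lies midway between the tips of the shut fingers; the grasp point (between the pads) lies bot.tcp_to_grasp behind it (bot.tcp_to_grasp is the distance from the TCP to the grasp point, in mm); z points along the fingers, y is the direction in which the jaws open and shut (so a half turn about z gives the same grasp; the last joint's range is limited). The gripper opens to 92 mm and grips with 3 to 60 N. Pads are 19 mm wide; open, the fingers measure 130 mm over their backs; the gripper's body (75 mm by 190 mm) begins 47 mm behind the grasp point.
Start: joints at [0.973, 0.342, 1.524, -0, 1.275, -0.146], TCP at [229.196, 472.349, 226.741] pointing down, gripper open.
Joint ranges: [-2.53, 2.53], [-0.77, 2.02], [0.04, 2.7], [-1, 4.14], [0.28, 2.66], [-3.11, 3.11]. Speed limits (rad/s): [2.57, 2.57, 3.14, 3.14, 3.14, 3.14].

## Interface

Orientations are given as [roll, pitch, yaw] about the fixed x, y, z axes, in that order (R = Rz(yaw) Ry(pitch) Rx(roll)).
In Python, from plant import bot gives the robot as it stands.
- The arm moves only by the shell command python3 -m inch 'ROWS'. ROWS is JSON, one flat list of numbers, 7 for each row, row after row: the shift along the world's x, y, z in cm, then the turn, a rotation vector about the world's x, y, z in degrees, then the gripper command: -1 is shut, 1 is fully open, values between are in proportion. In form: [tx, ty, tz, ax, ay, az, fingers, tx, ty, tz, ax, ay, az, fingers, ...]. A call has exactly 5 rows; each row is the pose to reach, as a shift and turn from the pose measured when the call began; what a row does not reach only later rows make up. A row lasts 1/10 s, in which the tool goes at most 50 mm and 8.59 degrees, less where a joint would pass 70% of its speed; a pose out of reach is approached as far as the arm can. A call with a gripper value outside its range is refused whole. The fingers move at their own pace and stop on an object; the grip force is fixed at half the most. Time passes only in rows, so rows that repeat a pose let the fingers close, or fill a call up. It gives the time, the measured TCP pose, the force and the opening at its end, in the units of the state.
- bot.get_obs(): the state, without advancing time (a new reading comes with each control period).
- bot.capture(name): name is "scene" or "top" or "wrist"; returns the picture (400x640x3 uint8, red, green, blue); there is no depth.
- bot.calibration(name): a dict with "fx", "fy", "cx", "cy" (pixels), "k1" (the pictures are not rectified: a ray, as slopes to the right and down, at radius r is drawn at 1 + k1 r^2 times it, then the intrinsics apply), "cam_to_world" (4x4, takes a point from camera to world coordinates). Camera axes: x right, y down, z forward; pixel columns grow to the right and rows downward; lengths in mm; the calibration is good to about 2 mm. A picture is of the moment at which its call begins: read the wrist's pose just before it. calibration takes no time and is no camera call; for the wrist camera it gives the pose at the moment of the call.
- bot.close_job(): hands the job in, once; it reports no verdict.
The state is a dict: "time": time; "joint_positions": joint angles; "dq": joint speeds; "tau": joint torques, N m; "tool_pos": TCP position; "tcp_rot": TCP orientation; "contact_force": force on the tool from outside, world axes, zero at the start; "moment": the same for the moment, N m; "grip_width": finger opening in mm.
Only numpy, scipy, OpenCV 4.12 (cv2) and the standard library are available. Lean on these libraries where they do the work, as an engineer would, in place of code of your own. Each camera call takes 0.05 s, during which the arm holds its last target.

## Task

The baker needs the flour pail at hand and the cutter caddy out of the way: take the round steel pail down from the hook stand and stand it on the wooden pastry board, and hang the wooden caddy, now on the board, by its handle on the hook in the pail's place. Keep both upright, do not let either drop, and leave the jar and the bowl where they are.

Things in the scene. Friction and masses are not known exactly. Their poses are not given: they have to be found in the camera images.
- stand: Fixed steel hook stand, on the left or right. Origin on the bench below the hook's seat. Foot 12 mm thick, x -50 to +120, y +-70 mm. Post 16 mm thick, 200 mm high, at x = +90. From its top a level round arm (10 mm thick, its top at z = 200, y = 0) runs along the stand's -x, roughly towards the robot, to x = -28, then turns up to a tip at x = -46 mm, 20 mm above the arm's top.
- hook_seat (a point): Point on top of the hook's arm, 200 mm above the bench, where the handle of a hung thing rests; 90 mm in front of the post, 46 mm behind the end of the tip. Axes as the stand's.
- board: Fixed flat wooden pastry board, 220 (its x) x 320 (its y) x 18 mm thick; origin at the centre of its underside, top at z = 18 mm. It may be on the left or on the right. The caddy stands on its +y half; the -y half is free.
- pail: Round open steel pail, 84 mm across at foot, 100 at rim, 85 high, about 0.3 kg. Origin: centre of underside, z up. Rigid arched handle of 10 mm round bar in its y-z plane: uprights at y = +-54 mm up to (y +-50, z 128), then two straight sloping bars up to the middle (y 0, bar centre z 150). Hangs at the start by the handle's middle on the hook seat, x axis nearly along the stand's x.
- pail_apex (a point): Underside of the middle of the pail's handle, 145 mm above its bottom.
- caddy: Oblong open wooden caddy, 90 (x) x 120 (y) x 60 mm high, about 0.3 kg. Origin: centre of underside, z up. Rigid arched handle of 10 mm round steel bar in its y-z plane: uprights at y = +-62 mm up to (y +-58, z 125), then two straight sloping bars up to the middle (y 0, bar centre z 150). Pinched at y = +-33 (bar centre z 136; pail 135) its middle stays free for the hook. Starts on the board.
- caddy_apex (a point): Underside of the middle of the caddy's handle, 145 mm above its bottom; this rests on the hook's seat when hung.
- jar: Bystander: closed glass jar, 68 mm across, 120 mm high; origin at the centre of its underside. Stands on the bench between the stand and the board.
- bowl: Bystander: small white bowl, 84 mm across, 50 mm high; origin at the centre of its underside. Stands on the bench between the stand and the board.
There are look-alikes about, which are no part of the job. Of the things that look like the caddy, the middle-sized one is meant.

How it is judged:
By the outcome, as a careful person would: the job done as asked, in the order asked, and still so for the second after the job is handed in, with the robot touching nothing.
It also fails if it takes over 72 s, if anything falls off the work surface, if the arm or the gripper's body presses on something with over 40 N, if the wrist force passes 120 N, or if a joint passes its speed limit or range.

## Working session

There is one attempt and no reset: what is moved stays moved. The work goes in short steps, Python scripts to look and compute and a shell command to move; the robot and the scene stay as the last step left them, time stands still between calls to the robot, and variables do not carry over. Pictures are saved under pics/ and viewed, and the job is handed in when it is done.

```bash
ls; mkdir -p pics; python3 - <<'E'
from plant import bot
import cv2,numpy as np
print(bot.get_obs(), bot.tcp_to_grasp)
for n in ["scene","top","wrist"]:
    c=bot.calibration(n); print(n,{k:np.round(v,3).tolist() for k,v in c.items()})
    im=bot.capture(n); cv2.imwrite(f"pics/{n}0.png",im[:,:,::-1])
E
```

```text
pics
{'time': 0.0, 'joint_positions': array([ 9.73003150e-01,  3.42756192e-01,  1.52501280e+00, -2.53069052e-06,
        1.27542203e+00, -1.46033423e-01]), 'dq': array([-0.00072525, -0.00020212,  0.00022275, -0.0018719 , -0.00129794,
        0.00063574]), 'tau': array([ 1.99616399e-03, -4.31251180e+01, -2.44217330e+01,  7.20295077e-02,
        5.59824833e-02, -1.68065044e-04]), 'tool_pos': array([228.94999045, 471.98885078, 226.0290789 ]), 'tcp_rot': array([-3.14001095e+00, -2.30192154e-04,  2.68983346e+00]), 'contact_force': array([-0.14973517,  0.01212799, -0.46016041]), 'moment': array([-0.01862625,  0.00107597, -0.05943569]), 'grip_width': 91.93662387821524} 18.8
scene {'fx': 410.131, 'fy': 410.131, 'cx': 314.105, 'cy': 206.277, 'k1': -0.046, 'cam_to_world': [[-0.155, 0.784, -0.601, 1252.258], [0.988, 0.118, -0.101, 277.892], [-0.008, -0.609, -0.793, 1059.548], [0.0, 0.0, 0.0, 1.0]]}
top {'fx': 367.456, 'fy': 367.456, 'cx': 312.829, 'cy': 202.371, 'k1': -0.079, 'cam_to_world': [[-0.008, -0.997, 0.077, 438.029], [-1.0, 0.007, -0.015, 150.52], [0.014, -0.077, -0.997, 1097.749], [0.0, 0.0, 0.0, 1.0]]}
wrist {'fx': 292.049, 'fy': 292.049, 'cx': 318.505, 'cy': 199.73, 'k1': -0.02, 'cam_to_world': [[0.437, 0.868, 0.236, 165.935], [0.9, -0.421, -0.117, 503.683], [-0.002, 0.264, -0.965, 383.652], [0.0, 0.0, 0.0, 1.0]]}
```

View pics/scene0.png

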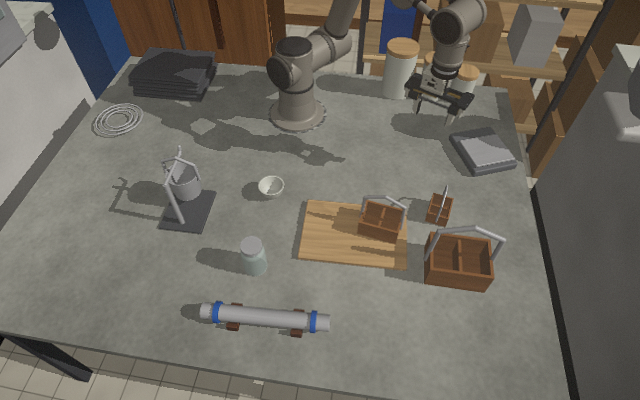

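View pics/top0.png

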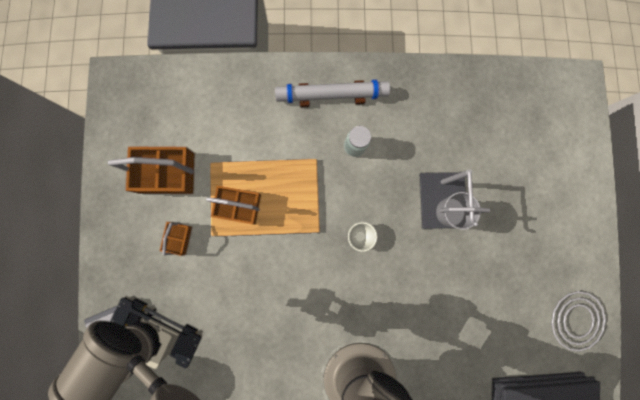

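View pics/wrist0.png

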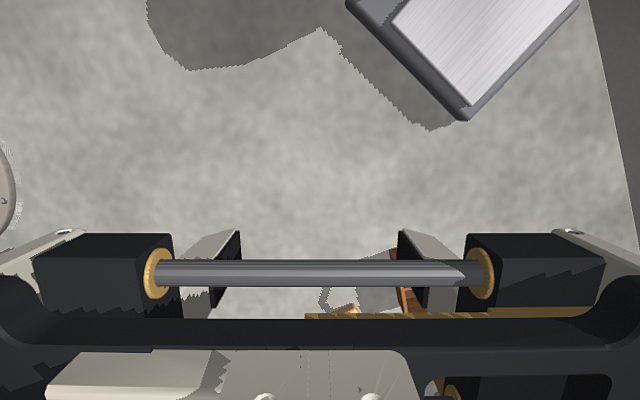

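The caddy look-alikes in the scene view are the on-board one at (382,217), a small one at (440,208) and a large one at (459,260). The pail at (183,182) is the only one. The middle-sized caddy is the one on the board, and I'll check it in close crops.

```bash
cat > h.py <<'E'
import numpy as np,cv2
from plant import bot
def ray(c,u,v):
    x=(u-c['cx'])/c['fx'];y=(v-c['cy'])/c['fy']
    a,b=x,y
    for _ in range(20):
        s=1+c['k1']*(a*a+b*b);a,b=x/s,y/s
    M=np.array(c['cam_to_world']);return M[:3,3],M[:3,:3]@np.array([a,b,1.])
def onz(c,u,v,z):
    o,d=ray(c,u,v);return o+d*(z-o[2])/d[2]
def tri(c1,p1,c2,p2):
    o1,d1=ray(c1,*p1);o2,d2=ray(c2,*p2)
    t=np.linalg.lstsq(np.c_[d1,-d2],o2-o1,rcond=None)[0]
    a=o1+d1*t[0];b=o2+d2*t[1];return (a+b)/2,np.linalg.norm(a-b)
def proj(c,P):
    M=np.array(c['cam_to_world']);p=M[:3,:3].T@(np.array(P,float)-M[:3,3]);a,b=p[0]/p[2],p[1]/p[2]
    s=1+c['k1']*(a*a+b*b);return np.array([c['fx']*a*s+c['cx'],c['fy']*b*s+c['cy']])
def crop(im,x0,y0,w,h,s,fn):
    k=cv2.resize(im[y0:y0+h,x0:x0+w],None,fx=s,fy=s,interpolation=cv2.INTER_CUBIC)
    for i in range(0,w,10):
        cv2.putText(k,str(x0+i),(i*s,8),0,.3,(255,0,255),1);cv2.line(k,(i*s,0),(i*s,4),(255,0,255),1)
    for j in range(0,h,10):
        cv2.putText(k,str(y0+j),(0,j*s+4),0,.3,(255,0,255),1)
    cv2.imwrite(fn,k)
E
python3 - <<'E'
import cv2;from h import crop
s=cv2.imread("pics/scene0.png");t=cv2.imread("pics/top0.png")
crop(t,410,160,100,75,8,"pics/t_st.png");crop(s,140,140,100,75+20,6,"pics/s_st.png")
crop(t,195,145,135,100,6-1,"pics/t_bd.png");crop(s,290,170,225,125,3,"pics/s_bd.png")
E
```

```text
(no output)
```

View pics/t_st.png

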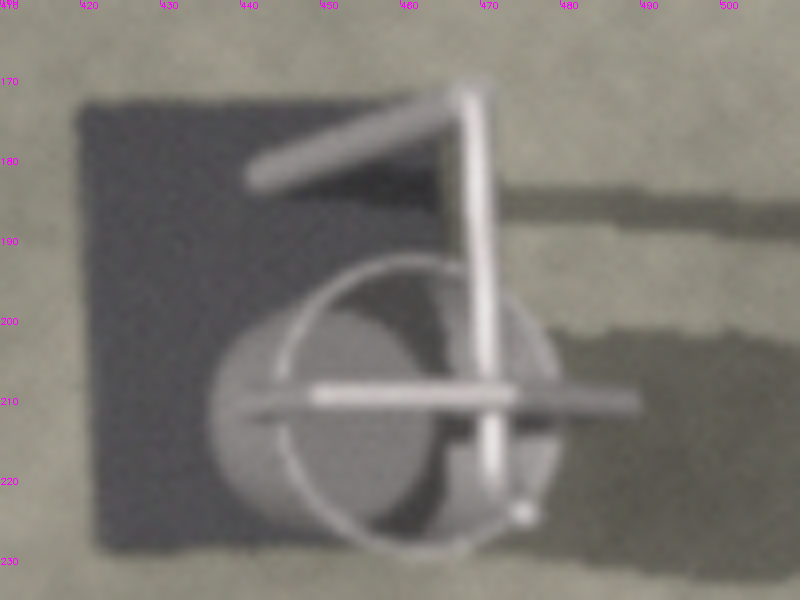

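View pics/s_st.png

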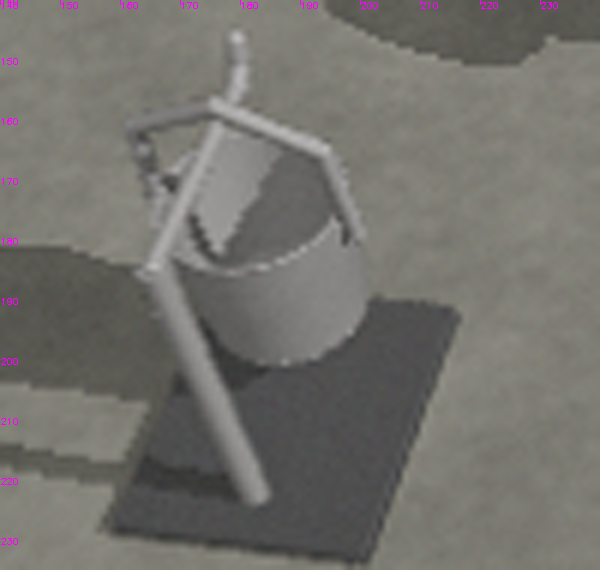

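View pics/t_bd.png

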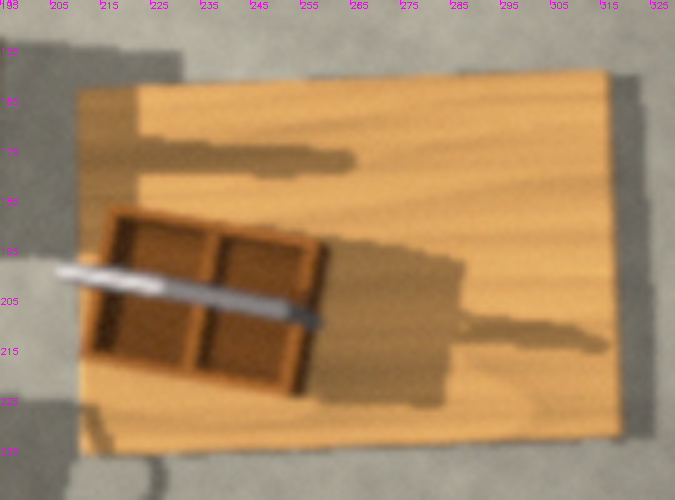

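View pics/s_bd.png

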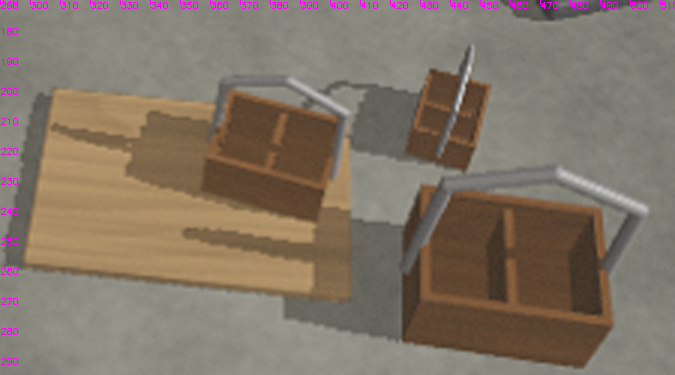

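```bash
python3 - <<'E'
from h import *
T=bot.calibration("top");S=bot.calibration("scene")
np.set_printoptions(precision=1,suppress=True)
print("board top"); 
for p in [(210.6,163),(316.6,159),(319.2,232.2),(211,236)]: print(onz(T,*p,18))
# scene board corners crop/3+ (290,170)
for p in [(290+53/3,170+90/3),(290+25/3,170+264/3),(290+350/3,170+299/3)]: print('S',onz(S,*p,18))
t=lambda x,y:(410+x/8,160+y/8); s=lambda x,y:(140+x/6,140+y/6)
print("post top",tri(T,t(470,95),S,s(152,268)))
print("tip",tri(T,t(523,512),S,s(237,37)))
print("apex",tri(T,t(515,395),S,s(213,103)))
print("left knee",tri(T,t(312,395),S,s(327,152)))
print("right knee",tri(T,t(638,403),S,s(130,130)))
print("arm at z195..200",onz(T,*t(478,200),200),onz(T,*t(486,350),200), onz(T,*t(490,470),200))
print("rim c", onz(T,*t(420,405),140))
for p in [(80,105),(98,550)]: print('foot',onz(T,*t(*p),12))
b=lambda x,y:(195+x/5,145+y/5)
for p in [(112,205),(328,243),(300,395),(83,357)]: print('caddy rim',onz(T,*b(*p),78))
c=lambda x,y:(290+x/3,170+y/3)
print("kneeL(+y)",tri(T,b(60,271),S,c(348,115)))
print("apex",tri(T,b(160,288),S,c(290,82)))
print("kneeR",tri(T,b(290,313),S,c(222,83)))
E
```

```text
board top
[641.1 438.2  18. ]
[650.7 122.   18. ]
[433.3 116.4  18. ]
[424.4 434.1  18. ]
S [441.5 120.7  18. ]
S [658.9 129.2  18. ]
S [650.5 443.   18. ]
post top (array([ 582.3, -258.7,  192.6]), np.float64(2.403034107114482))
tip (array([ 449.6, -260.1,  214.2]), np.float64(2.751296853775901))
apex (array([ 486. , -262.5,  204.7]), np.float64(4.434422192720487))
left knee (array([ 488.1, -208.2,  179.9]), np.float64(2.332290232818783))
right knee (array([ 484.4, -316. ,  176.5]), np.float64(5.779676296838048))
arm at z195..200 [ 548.1 -257.7  200. ] [ 500.8 -258.2  200. ] [ 463.3 -258.   200. ]
rim c [ 486.8 -262.   140. ]
foot [ 607.8 -189.9   12. ]
foot [ 440.3 -191.5   12. ]
caddy rim [564.5 401.9  78. ]
caddy rim [542.2 280.7  78. ]
caddy rim [457.6 296.   78. ]
caddy rim [479.5 417.2  78. ]
kneeL(+y) (array([522.3, 416.6, 136. ]), np.float64(3.5914407673454636))
apex (array([511. , 358.2, 160.9]), np.float64(3.855778975392738))
kneeR (array([499.4, 295.7, 133.6]), np.float64(4.355362707329246))
```

```bash
python3 -m inch '[3,-3,2,0,0,-8,1, 6,-6,4,0,0,-16,1, 9,-9,6,0,0,-24,1, 12,-12,8,0,0,-32,1, 15,-15,10,0,0,-40,1]'; python3 -m inch '[1,-4,0,0,0,-8,1, 2,-8,0,0,0,-16,1, 3,-12,0,0,0,-24,1, 4,-16,0,0,0,-24,1, 5,-20,0,0,0,-24,1]'
```

```text
time: 0.65
tool_pos: [379.8, 320.7, 326.9]
tcp_rot: [-3.14, -0.0, 1.986]
contact_force: [0.4, 1.2, -0.5]
grip_width: 91.9
time: 1.15
tool_pos: [429.7, 119.0, 326.8]
tcp_rot: [-3.14, -0.0, 1.567]
contact_force: [0.6, -0.2, 0.2]
grip_width: 92.0
```

```bash
python3 -m inch '[1,-5,0,0,0,0,1, 2,-10,0,0,0,0,1, 3,-15,0,0,0,0,1, 4,-19,0,0,0,0,1, 5,-23,0,0,0,0,1]'; python3 - <<'E'
from h import *
o=bot.get_obs();c=bot.calibration("wrist");im=bot.capture("wrist")[:,:,::-1]
cv2.imwrite("pics/w1.png",im);import pickle;pickle.dump(c,open("w1.pkl","wb"));print(o['tool_pos'],o['tcp_rot'])
E
```

```text
time: 1.65
tool_pos: [479.7, -113.3, 326.6]
tcp_rot: [-3.14, -0.0, 1.566]
contact_force: [0.8, 0.4, 0.5]
grip_width: 91.9
[ 479.69002629 -113.32760682  326.59632966] [-3.13975163e+00 -1.54182689e-04  1.56605454e+00]
```

View pics/w1.png

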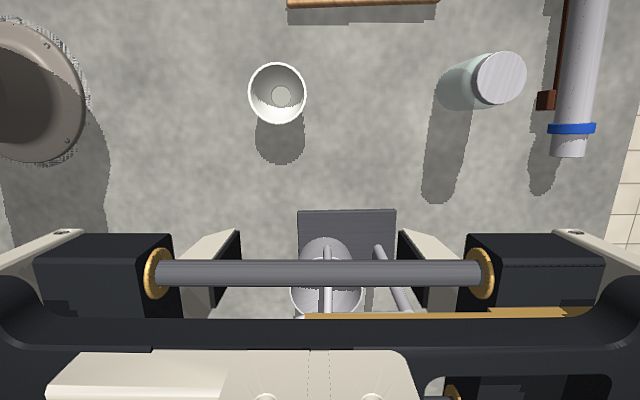

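```bash
python3 - <<'E'
from h import *
import pickle
c=pickle.load(open("w1.pkl","rb"))
np.set_printoptions(precision=1,suppress=True)
print(onz(c,327,250,180),onz(c,327,310,190)); print('foot',onz(c,298,212,12),onz(c,396,210,12)); print('bowl',onz(c,277,92,50),'jar',onz(c,502,77,120), 'board',onz(c,288,3,18),onz(c,437,1,18),onz(c,438,1,18))
T=bot.calibration("top");print('T bowl',onz(T,362,236,50),onz(T,359,137,120))
im=cv2.imread("pics/w1.png");crop(im,230,200,200,120,4,"pics/w1c.png")
E
```

```text
[ 489.2 -184.6  180. ] [ 489.2 -256.4  190. ]
foot [ 444.1 -193.1   12. ] [ 610.2 -190.2   12. ]
bowl [421.6  -4.   50. ] jar [694.8   6.1 120. ] board [437.4 117.5  18. ] [647.2 119.6  18. ] [648.7 119.6  18. ]
T bowl [421.5  -4.6  50. ] [690.8   8.7 120. ]
```

View pics/w1c.png

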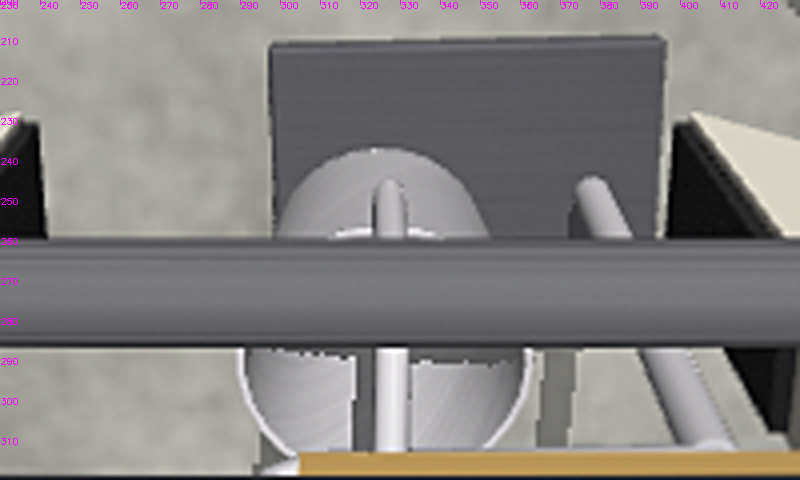

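```bash
python3 -m inch '[0.3,-4,0,0,0,0,1, 0.6,-8,0,0,0,0,1, 0.9,-11.5,0,0,0,0,1, 0.9,-11.5,-4,0,0,0,1, 0.9,-11.5,-8,0,0,0,1]'; python3 -m inch '[0,0,-2,0,0,0,1, 0,0,-4,0,0,0,1, 0,0,-6,0,0,0,1, 0,0,-7.6,0,0,0,1, 0,0,-7.6,0,0,0,1]'; python3 - <<'E'
from h import *
im=bot.capture("scene")[:,:,::-1];crop(im,120,90,160,120,5,"pics/s2.png")
im=bot.capture("wrist")[:,:,::-1];cv2.imwrite("pics/w2.png",im)
E
```

```text
time: 2.2
tool_pos: [490.0, -234.7, 245.0]
tcp_rot: [-3.141, 0.004, 1.561]
contact_force: [1.0, -0.1, 0.1]
grip_width: 92.0
time: 2.7
tool_pos: [488.8, -233.7, 166.7]
tcp_rot: [-3.137, 0.001, 1.561]
contact_force: [-0.0, 0.1, -0.3]
grip_width: 91.9
```

View pics/s2.png

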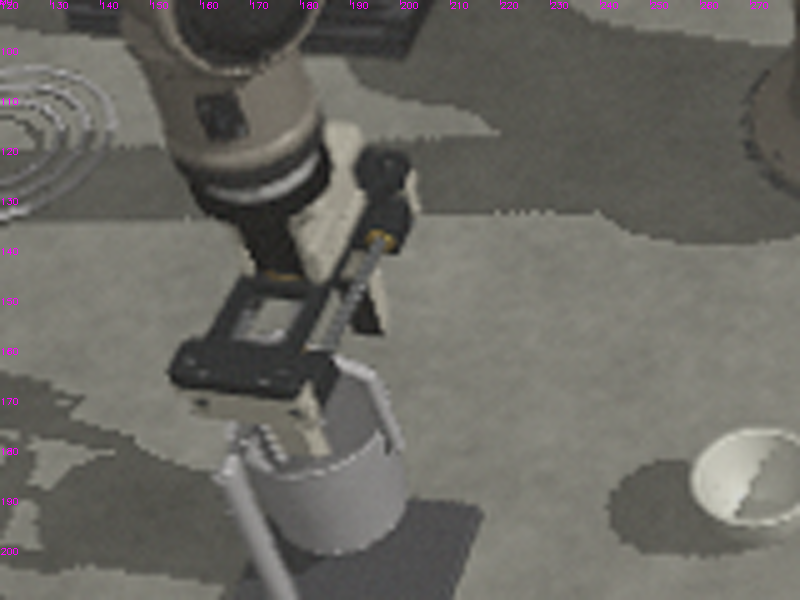

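View pics/w2.png

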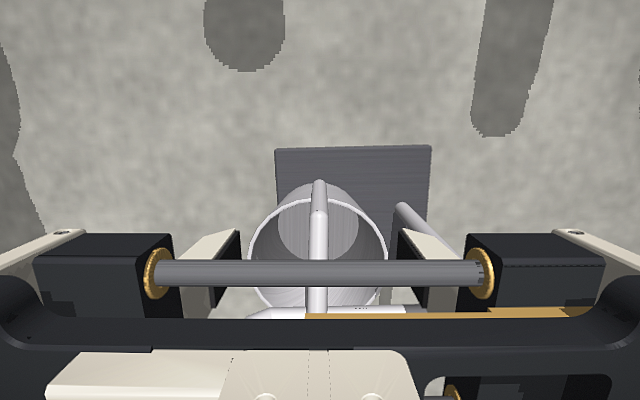

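The wrist view shows the handle centred between the fingers, at column 319. I'll trim the position and then close the gripper.

```bash
python3 -m inch '[0,0.5,0.4,0,0,0,1, 0,0.5,0.4,0,0,0,1, 0,0.5,0.4,0,0,0,-1, 0,0.5,0.4,0,0,0,-1, 0,0.5,0.4,0,0,0,-1]'; python3 -m inch '[0,0,0,0,0,0,-1, 0,0,0,0,0,0,-1, 0,0,0,0,0,0,-1, 0,0,0,0,0,0,-1, 0,0,0,0,0,0,-1]'
```

```text
time: 3.3
tool_pos: [490.1, -229.6, 173.4]
tcp_rot: [-3.141, 0.004, 1.561]
contact_force: [-0.7, 0.3, -0.9]
grip_width: 72.5
time: 3.8
tool_pos: [490.1, -229.6, 173.4]
tcp_rot: [-3.141, 0.004, 1.561]
contact_force: [0.1, 0.4, -0.2]
grip_width: 32.5
```

```bash
python3 -m inch '[0,0,0,0,0,0,-1, 0,0,0,0,0,0,-1, 0,0,0,0,0,0,-1, 0,0,0,0,0,0,-1, 0,0,0,0,0,0,-1]';python3 -m inch '[0,0,0,0,0,0,-1, 0,0,0,0,0,0,-1, 0,0,0,0,0,0,-1, 0,0,0,0,0,0,-1, 0,0,0,0,0,0,-1]'
```

```text
time: 4.3
tool_pos: [490.3, -229.6, 173.4]
tcp_rot: [-3.142, 0.004, 1.561]
contact_force: [0.1, 0.3, -1.0]
grip_width: 8.9
time: 4.8
tool_pos: [490.4, -229.6, 173.4]
tcp_rot: [-3.142, 0.004, 1.561]
contact_force: [0.5, -0.0, 0.1]
grip_width: 8.9
```

```bash
python3 -m inch '[0,0,0.6,0,0,0,-1, 0,0,1.2,0,0,0,-1, 0,0,1.8,0,0,0,-1, 0,0,2.5,0,0,0,-1, 0,0,3.2,0,0,0,-1]';python3 - <<'E'
from h import *
print(bot.get_obs()['tool_pos'],bot.get_obs()['contact_force'],bot.get_obs()['moment'],bot.get_obs()['grip_width'])
im=bot.capture("scene")[:,:,::-1];crop(im,120,90,160,120,5,"pics/s3.png")
im=bot.capture("wrist")[:,:,::-1];cv2.imwrite("pics/w3.png",im)
E
```

```text
time: 5.3
tool_pos: [490.3, -229.6, 206.1]
tcp_rot: [3.142, 0.004, 1.561]
contact_force: [0.6, -0.6, -3.1]
grip_width: 9.3
[ 490.34694432 -229.59596126  206.09456918] [ 0.5608511  -0.59578311 -3.14666855] [0.02233388 0.05202307 0.03324586] 9.323944196866204
```

View pics/s3.png

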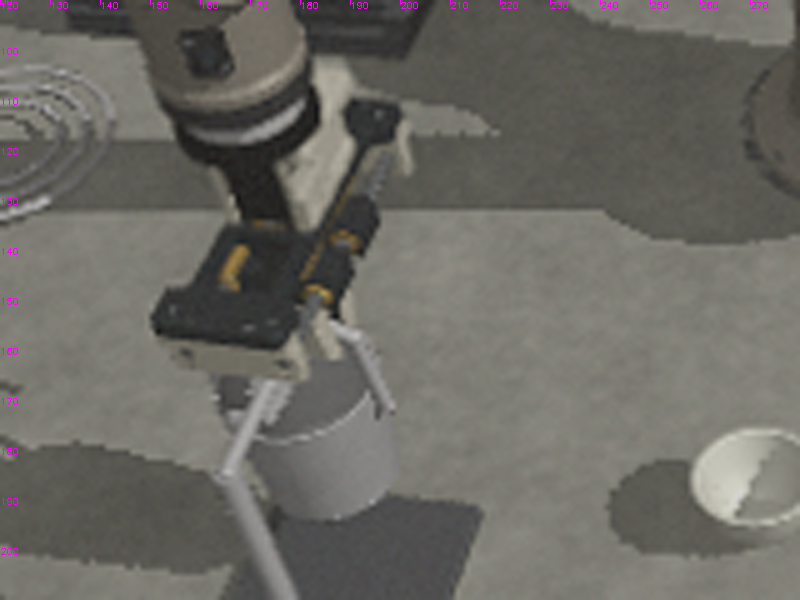

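View pics/w3.png

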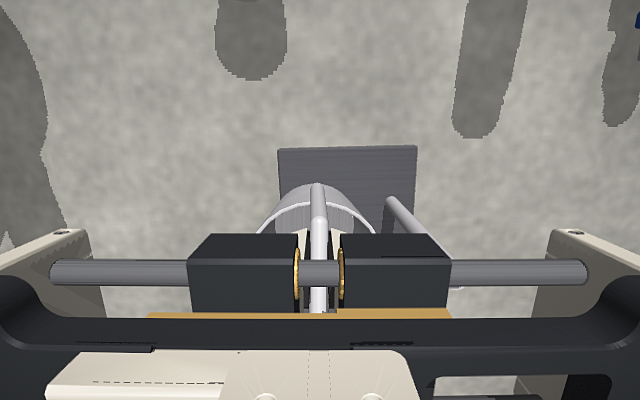

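```bash
python3 -m inch '[-1,0,0,0,0,0,-1, -2.5,0,0,0,0,0,-1, -4,0,0,0,0,0,-1, -5.5,0,0,0,0,0,-1, -7,0,0,0,0,0,-1]';python3 -m inch '[-1,0,0,0,0,0,-1, -2.5,0,0,0,0,0,-1, -4,0,0,0,0,0,-1, -5,0,0,0,0,0,-1, -5.5,0,0,0,0,0,-1]';python3 - <<'E'
from h import *
im=bot.capture("scene")[:,:,::-1];crop(im,120,60,160,120,5,"pics/s4.png")
im=bot.capture("top")[:,:,::-1];crop(im,380,150,160,120,5,"pics/t4.png")
E
```

```text
time: 5.9
tool_pos: [419.4, -229.6, 206.5]
tcp_rot: [3.14, 0.005, 1.561]
contact_force: [0.6, 0.1, -3.9]
grip_width: 8.7
time: 6.4
tool_pos: [363.4, -229.5, 206.5]
tcp_rot: [3.141, 0.005, 1.56]
contact_force: [-0.5, 0.1, -3.8]
grip_width: 8.9
```

View pics/s4.png

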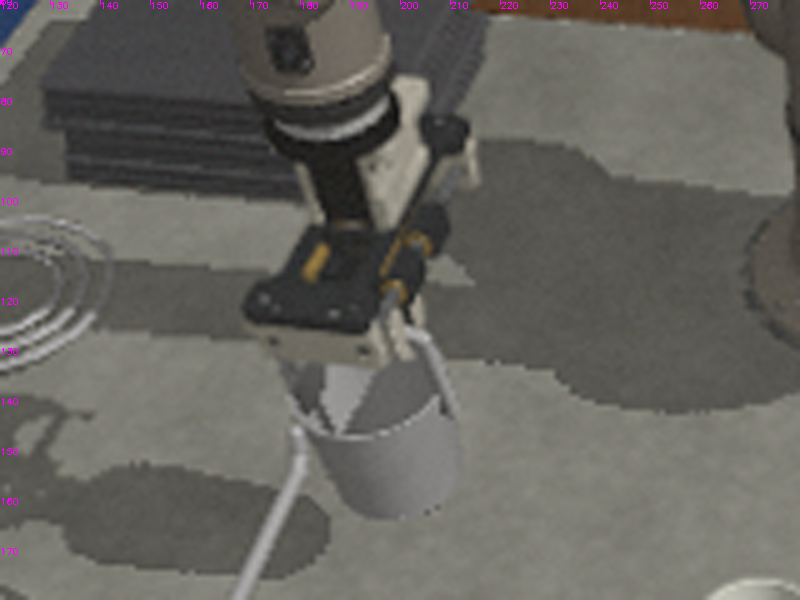

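View pics/t4.png

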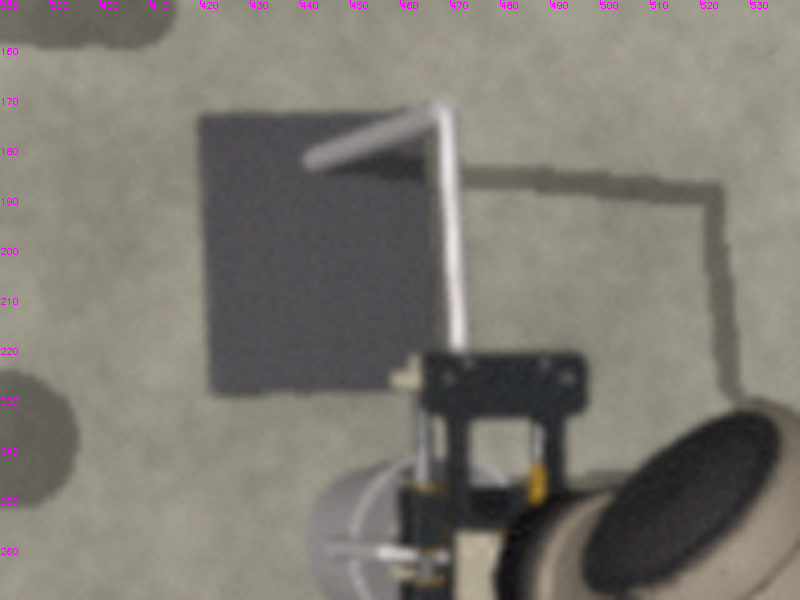

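```bash
python3 -m inch '[0,0,1.5,0,0,0,-1, 0,0.5,3.5,0,0,0,-1, 0.5,2,5.5,0,0,0,-1, 1.5,4,6.5,0,0,0,-1, 2.5,6.5,6.5,0,0,0,-1]';python3 -m inch '[1,2.5,0,0,0,0,-1, 2,5,0,0,0,0,-1, 3,8,0,0,0,0,-1, 4,11,0,0,0,0,-1, 5,14,0,0,0,0,-1]';python3 -m inch '[1,3,0,0,0,0,-1, 2,6,0,0,0,0,-1, 3.5,9,0,0,0,0,-1, 5,12,0,0,0,0,-1, 6.5,15,0,0,0,0,-1]'
```

```text
time: 7.0
tool_pos: [390.6, -165.0, 273.2]
tcp_rot: [3.137, 0.007, 1.559]
contact_force: [0.7, -0.4, -3.8]
grip_width: 8.9
time: 7.5
tool_pos: [441.4, -23.5, 273.3]
tcp_rot: [3.136, 0.007, 1.559]
contact_force: [-0.2, 0.2, -3.8]
grip_width: 9.2
time: 8.0
tool_pos: [507.3, 128.4, 273.1]
tcp_rot: [3.135, 0.007, 1.56]
contact_force: [0.3, 0.6, -3.8]
grip_width: 8.9
```

Next I move to (543, 222) and look.

```bash
python3 -m inch '[1,2.5,0,0,0,0,-1, 2,5,-1,0,0,0,-1, 3,7.5,-2,0,0,0,-1, 3.6,9.2,-4,0,0,0,-1, 3.6,9.2,-6,0,0,0,-1]';python3 - <<'E'
from h import *
print(bot.get_obs()['moment'])
S=bot.calibration("scene");np.set_printoptions(precision=1,suppress=True)
im=bot.capture("scene")[:,:,::-1];crop(im,240,130,190,140,4,"pics/s5.png")
im=bot.capture("top")[:,:,::-1];crop(im,190,140,160,120,5,"pics/t5.png")
im=bot.capture("wrist")[:,:,::-1];cv2.imwrite("pics/w5.png",im)
for z in (95,180): print(proj(S,(543,190,z)))
E
```

```text
time: 8.5
tool_pos: [544.3, 223.4, 212.0]
tcp_rot: [3.134, 0.005, 1.563]
contact_force: [0.3, -0.7, -4.3]
grip_width: 8.9
[ 0.03537656  0.08116716 -0.02526171]
[324.8 213.3]
[325.2 195. ]
```

View pics/s5.png

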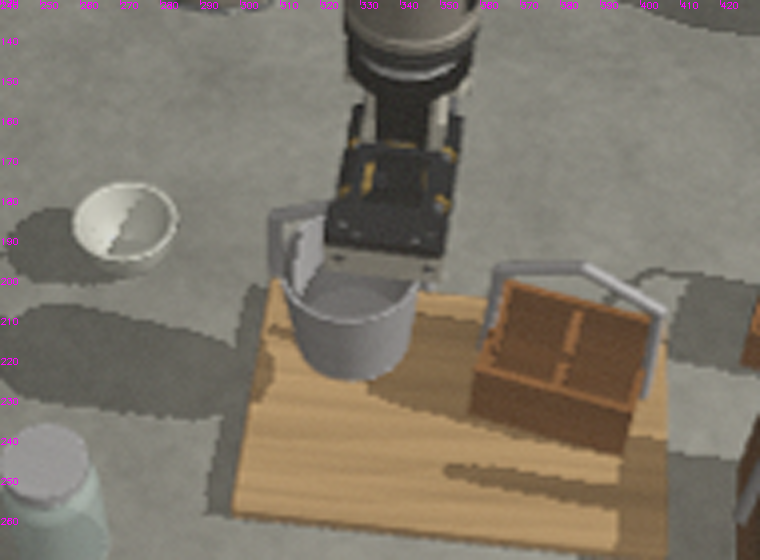

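View pics/t5.png

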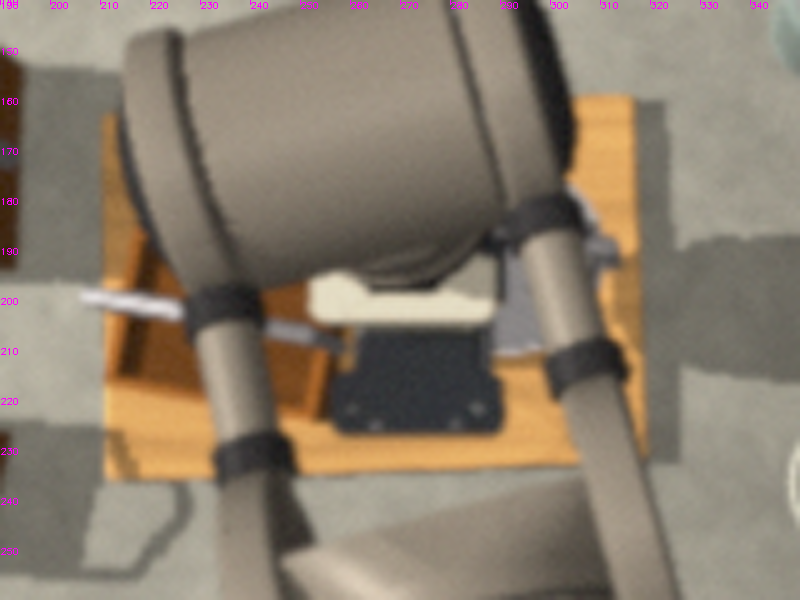

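View pics/w5.png

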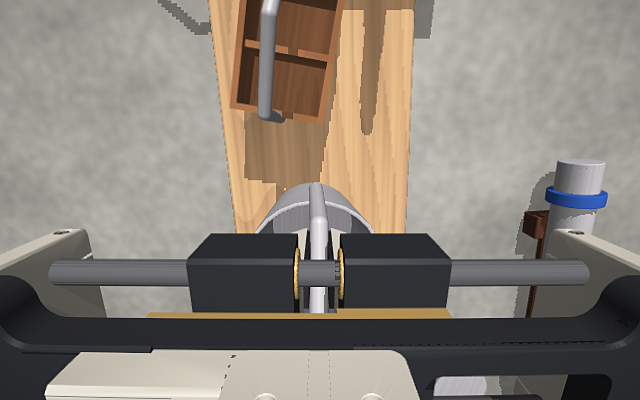

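```bash
python3 -m inch '[0,0,-1.5,0,0,0,-1, 0,0,-3,0,0,0,-1, 0,0,-4.5,0,0,0,-1, 0,0,-5.8,0,0,0,-1, 0,0,-6.6,0,0,0,-1]';python3 -m inch '[0,0,-0.1,0,0,0,-1, 0,0,-0.2,0,0,0,-1, 0,0,-0.3,0,0,0,-1, 0,0,-0.4,0,0,0,-1, 0,0,-0.4,0,0,0,-1]'
```

```text
time: 9.15
tool_pos: [543.0, 220.5, 145.5]
tcp_rot: [3.139, 0.008, 1.56]
contact_force: [-0.0, 0.2, -4.2]
grip_width: 8.7
time: 9.65
tool_pos: [543.1, 220.5, 141.7]
tcp_rot: [3.138, 0.008, 1.56]
contact_force: [-1.1, 0.2, -3.4]
grip_width: 8.8
```

```bash
python3 -m inch '[0,0,-0.1,0,0,0,-1, 0,0,-0.2,0,0,0,-1, 0,0,-0.3,0,0,0,-1, 0,0,-0.3,0,0,0,-1, 0,0,-0.3,0,0,0,-1]';python3 -m inch '[0,0,-0.1,0,0,0,-1, 0,0,-0.1,0,0,0,-1, 0,0,-0.2,0,0,0,-1, 0,0,-0.2,0,0,0,-1, 0,0,-0.2,0,0,0,-1]'
```

```text
time: 10.15
tool_pos: [543.1, 220.5, 138.7]
tcp_rot: [3.138, 0.008, 1.56]
contact_force: [0.1, 0.0, -3.6]
grip_width: 8.8
time: 10.65
tool_pos: [543.5, 221.1, 137.6]
tcp_rot: [3.137, 0.007, 1.56]
contact_force: [-2.0, 3.4, 5.7]
grip_width: 8.8
```

```bash
python3 -m inch '[0,0,-0.1,0,0,0,-1, 0,0,-0.1,0,0,0,-0.7, 0,0,-0.1,0,0,0,-0.5, 0,0,-0.1,0,0,0,0, 0,0,-0.1,0,0,0,0.5]';python3 -m inch '[0,0,0,0,0,0,1, 0,0,0,0,0,0,1, 0,0,0,0,0,0,1, 0,0,0,0,0,0,1, 0,0,0,0,0,0,1]'; python3 -m inch '[0,0,0,0,0,0,1, 0,0,0,0,0,0,1, 0,0,2,0,0,0,1, 0,0,4,0,0,0,1, 0,0,7,0,0,0,1]'
```

```text
time: 11.15
tool_pos: [543.5, 220.8, 136.4]
tcp_rot: [3.137, 0.007, 1.56]
contact_force: [0.0, 0.3, 0.6]
grip_width: 33.2
time: 11.65
tool_pos: [543.5, 220.8, 136.4]
tcp_rot: [3.137, 0.007, 1.56]
contact_force: [-0.1, -0.8, 0.6]
grip_width: 73.2
time: 12.15
tool_pos: [542.7, 220.5, 205.8]
tcp_rot: [3.14, 0.008, 1.56]
contact_force: [0.4, 0.5, 0.5]
grip_width: 91.6
```

```bash
python3 - <<'E'
from h import *
im=bot.capture("scene")[:,:,::-1];crop(im,240,130,190,140,4,"pics/s6.png")
E
```

```text
(no output)
```

View pics/s6.png

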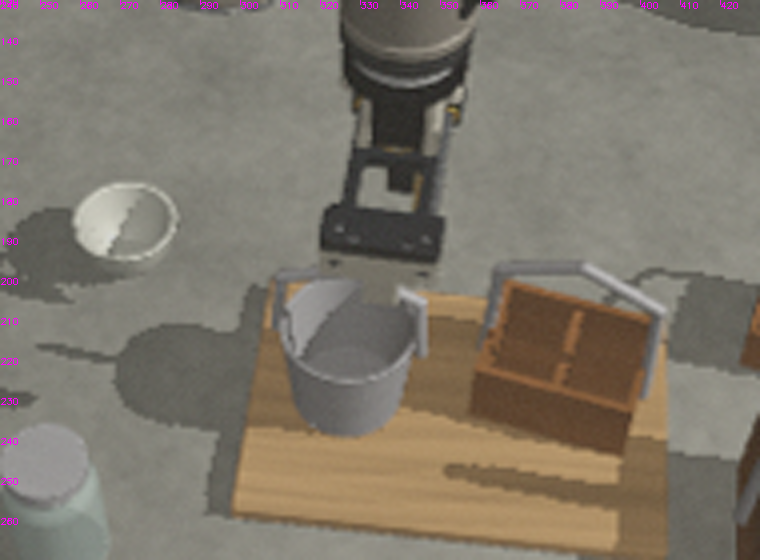

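```bash
python3 -m inch '[0,0,4,0,0,0,1, 0,0,8,0,0,0,1, -1,2,8,0,0,-3,1, -2,5,8,0,0,-7,1, -3,7.5,8,0,0,-10.5,1]';python3 -m inch '[0,0,0,0,0,0,1, 0,0,0,0,0,0,1, 0,0,0,0,0,0,1, 0,0,0,0,0,0,1, 0,0,0,0,0,0,1]'; python3 - <<'E'
from h import *
o=bot.get_obs();c=bot.calibration("wrist");im=bot.capture("wrist")[:,:,::-1]
cv2.imwrite("pics/w7.png",im);import pickle;pickle.dump(c,open("w7.pkl","wb"));print(o['tool_pos'],o['tcp_rot'])
E
```

```text
time: 12.7
tool_pos: [515.0, 297.2, 292.6]
tcp_rot: [3.129, 0.005, 1.374]
contact_force: [-0.5, -0.3, -0.0]
grip_width: 91.7
time: 13.2
tool_pos: [515.5, 296.4, 292.6]
tcp_rot: [3.129, 0.005, 1.373]
contact_force: [-0.3, -0.5, -1.3]
grip_width: 91.9
[515.45148741 296.40564177 292.55788709] [3.1293028  0.00474917 1.37265464]
```

View pics/w7.png

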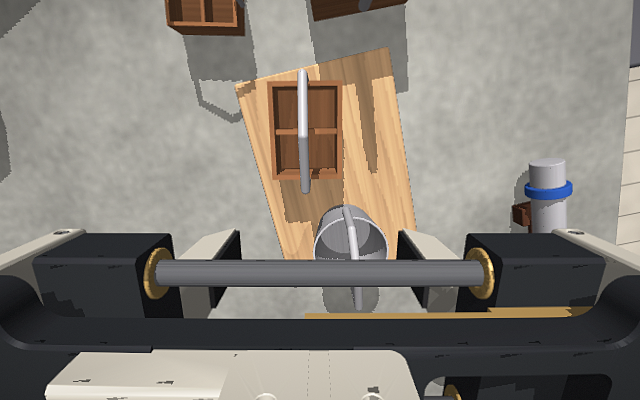

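```bash
python3 - <<'E'
from h import *
import pickle
c=pickle.load(open("w7.pkl","rb"));np.set_printoptions(precision=1,suppress=True)
im=cv2.imread("pics/w7.png");crop(im,225,40,200,150,4,"pics/w7c.png")
r=[onz(c,*p,78) for p in [(269,83),(342,81),(344,180),(271,180)]]
print(r,np.mean(r,0))
print(onz(c,302,75,143),onz(c,305,188,143),onz(c,303.5,130,168))
E
```

```text
[array([482.7, 417.9,  78. ]), array([568.4, 403. ,  78. ]), array([549.7, 284.1,  78. ]), array([456.9, 302.9,  78. ])] [514.4 352.   78. ]
[524.  409.9 143. ] [503.3 298.4 143. ] [515.6 359.1 168. ]
```

View pics/w7c.png

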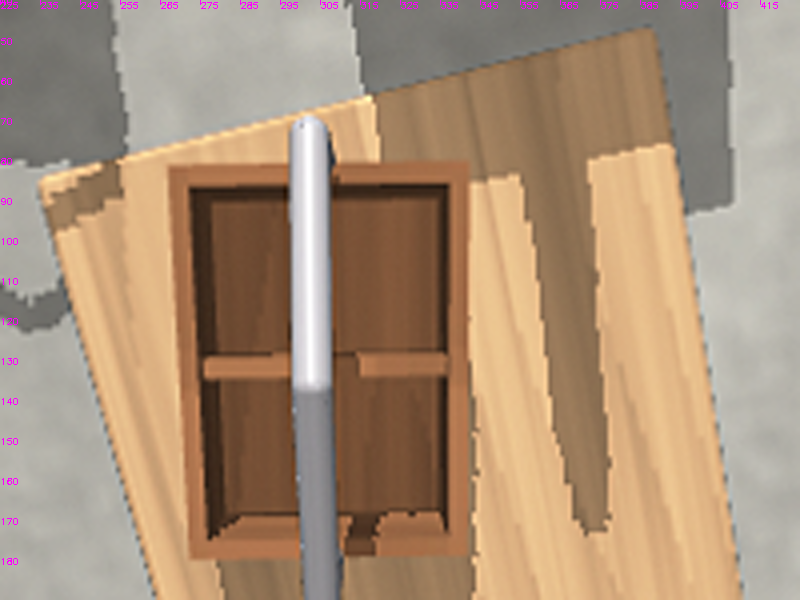

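```bash
python3 - <<'E'
from h import *
import pickle
c=pickle.load(open("w7.pkl","rb"));np.set_printoptions(precision=1,suppress=True)
r=[onz(c,*p,78) for p in [(267,81),(342,80),(342.5,179),(272.5,179.5)]]
print(np.array(r),np.mean(r,0)); y=(r[0]+r[1]-r[2]-r[3]);print(np.arctan2(-y[0],y[1]))
a=onz(c,303,137,171);k=onz(c,302.5,71,143);k2=onz(c,306,188,143);print(a,k,k2,(k+k2)/2)
E
```

```text
[[480.9 420.6  78. ]
 [568.6 404.1  78. ]
 [548.1 285.8  78. ]
 [459.  303.2  78. ]] [514.1 353.4  78. ]
-0.17797850537030835
[514. 353. 171.] [525.3 413.4 143. ] [504.3 298.2 143. ] [514.8 355.8 143. ]
```

```bash
python3 -m inch '[0.1,3,0,0.4,0.6,1,1, 0.3,6,0,0.4,0.6,1,1, 0.4,8.9,0,0.4,0.6,1,1, 0.4,8.9,-3,0.4,0.6,1,1, 0.4,8.9,-6,0.4,0.6,1,1]';python3 -m inch '[0,0,0,0,0,0,1, 0,0,0,0,0,0,1, 0,0,0,0,0,0,1, 0,0,0,0,0,0,1, 0,0,0,0,0,0,1]'
```

```text
time: 13.75
tool_pos: [519.8, 386.4, 232.3]
tcp_rot: [3.139, -0.002, 1.391]
contact_force: [-0.1, -0.8, -0.6]
grip_width: 91.8
time: 14.25
tool_pos: [520.2, 386.5, 233.7]
tcp_rot: [3.137, -0.003, 1.391]
contact_force: [0.4, 0.6, 0.3]
grip_width: 91.6
```

```bash
python3 -m inch '[0,-0.1,-3,0,0,0,1, 0,-0.1,-6,0,0,0,1, 0,-0.1,-8,0,0,0,1, 0,-0.1,-9.6,0,0,0,1, 0,-0.1,-9.6,0,0,0,1]';python3 -m inch '[0,0,0,0,0,0,1, 0,0,0,0,0,0,1, 0,0,0,0,0,0,1, 0,0,0,0,0,0,1, 0,0,0,0,0,0,1]'; python3 - <<'E'
from h import *
im=bot.capture("wrist")[:,:,::-1];cv2.imwrite("pics/w8.png",im)
im=bot.capture("scene")[:,:,::-1];crop(im,280,130,190,140,4,"pics/s8.png")
E
```

```text
time: 14.75
tool_pos: [519.3, 384.8, 135.7]
tcp_rot: [3.14, -0.0, 1.391]
contact_force: [-0.4, -0.6, 0.0]
grip_width: 91.4
time: 15.25
tool_pos: [519.4, 384.9, 136.2]
tcp_rot: [3.14, -0.001, 1.391]
contact_force: [0.7, 1.0, 0.6]
grip_width: 92.3
```

View pics/w8.png

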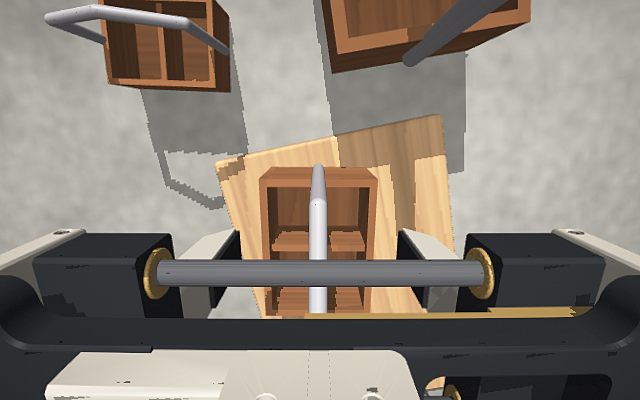

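View pics/s8.png

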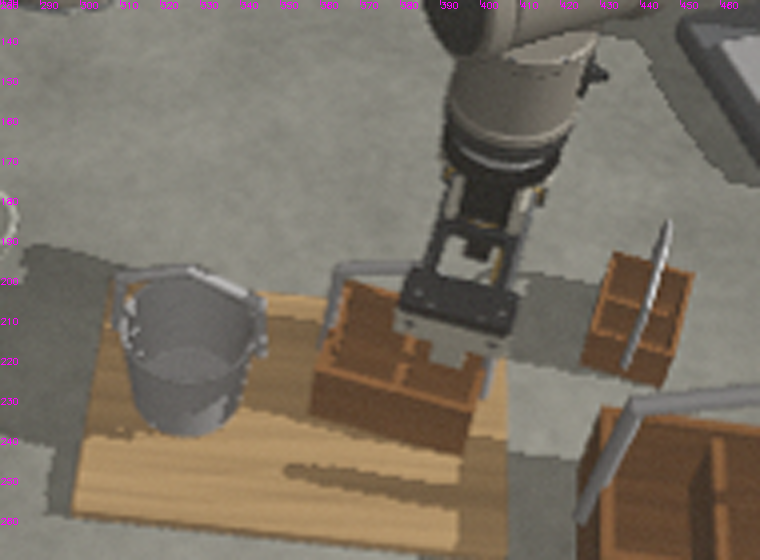

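The wrist view shows the caddy handle at column 318, centred between the fingers. Closing.

```bash
for i in 1 2; do :; done; python3 -m inch '[0,0,0,0,0,0,-1, 0,0,0,0,0,0,-1, 0,0,0,0,0,0,-1, 0,0,0,0,0,0,-1, 0,0,0,0,0,0,-1]';python3 -m inch '[0,0,0,0,0,0,-1, 0,0,0,0,0,0,-1, 0,0,0,0,0,0,-1, 0,0,0,0,0,0,-1, 0,0,0,0,0,0,-1]';python3 -m inch '[0,0,0,0,0,0,-1, 0,0,0,0,0,0,-1, 0,0,0,0,0,0,-1, 0,0,0,0,0,0,-1, 0,0,0,0,0,0,-1]'
```

```text
time: 15.85
tool_pos: [519.3, 384.8, 135.9]
tcp_rot: [3.14, -0.001, 1.391]
contact_force: [0.2, -0.3, -0.0]
grip_width: 56.4
time: 16.35
tool_pos: [519.3, 384.8, 135.9]
tcp_rot: [3.14, -0.001, 1.391]
contact_force: [0.5, -0.1, -0.2]
grip_width: 16.6
time: 16.85
tool_pos: [519.1, 384.8, 135.9]
tcp_rot: [3.141, -0.0, 1.391]
contact_force: [-1.6, 0.9, 0.7]
grip_width: 9.1
```

```bash
python3 -m inch '[0,0,0,0,0,0,-1, 0,0,0.7,0,0,0,-1, 0,0,1.4,0,0,0,-1, 0,0,2.2,0,0,0,-1, 0,0,3,0,0,0,-1]';python3 -m inch '[0,0,2,0,0,0,-1, 0,0,5,0,0,0,-1, 0,0,8,0,0,0,-1, 0,0,10,0,0,0,-1, 0,0,12,0,0,0,-1]'; python3 - <<'E'
from h import *
print(bot.get_obs()['moment'])
im=bot.capture("scene")[:,:,::-1];crop(im,280,90,190,140,4,"pics/s9.png")
E
```

```text
time: 17.35
tool_pos: [519.3, 384.8, 166.7]
tcp_rot: [3.14, -0.001, 1.391]
contact_force: [0.2, -0.3, -4.1]
grip_width: 8.7
time: 17.85
tool_pos: [519.4, 384.8, 288.7]
tcp_rot: [3.139, -0.002, 1.391]
contact_force: [-0.1, 0.0, -4.1]
grip_width: 9.0
[ 0.10409177  0.02590604 -0.00114019]
```

View pics/s9.png

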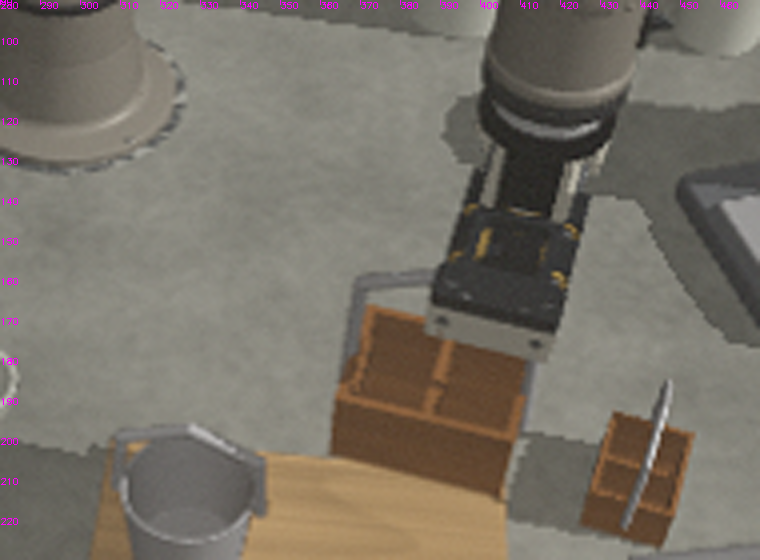

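```bash
python3 -m inch '[0,0,2,0,0,0,-1, -0.5,-1,3.5,0,0,1,-1, -1.5,-3,3.5,0,0,2,-1, -2.5,-6,3.5,0,0,3,-1, -3.5,-9,3.5,0,0,4,-1]';python3 -m inch '[-1,-3.5,0,0,0,1,-1, -2,-7,0,0,0,2,-1, -3,-10.5,0,0,0,3,-1, -4,-14,0,0,0,4,-1, -4.8,-17.5,0,0,0,5,-1]';python3 -m inch '[-0.8,-3.5,0,0,0,1,-1, -1.6,-7,0,0,0,1.3,-1, -2.4,-10.5,0,0,0,1.3,-1, -3.2,-14,0,0,0,1.3,-1, -4,-17.5,0,0,0,1.3,-1]'
```

```text
time: 18.4
tool_pos: [484.1, 293.9, 327.3]
tcp_rot: [3.135, -0.005, 1.463]
contact_force: [-0.4, -0.7, -3.6]
grip_width: 9.0
time: 18.9
tool_pos: [434.5, 117.2, 327.3]
tcp_rot: [3.135, -0.004, 1.552]
contact_force: [0.2, -0.9, -3.5]
grip_width: 9.0
time: 19.4
tool_pos: [393.0, -59.1, 327.5]
tcp_rot: [3.134, -0.004, 1.575]
contact_force: [0.7, -0.3, -4.6]
grip_width: 8.8
```

```bash
python3 -m inch '[-0.5,-4,0,0,0,0,-1, -1.2,-8,0,0,0,0,-1, -2,-12,0,0,0,0,-1, -2.5,-15,0,0,0,0,-1, -2.5,-16.9,0,0,0,0,-1]';python3 -m inch '[0,0,-2,0,0.4,0,-1, 0,0,-5,0,0.4,0,-1, 0,0,-8,0,0.4,0,-1, 0,0,-10.5,0,0.4,0,-1, 0,0,-12,0,0.4,0,-1]';python3 -m inch '[0,0,0,0,0,0,-1, 0,0,0,0,0,0,-1, 0,0,0,0,0,0,-1, 0,0,0,0,0,0,-1, 0,0,0,0,0,0,-1]';python3 - <<'E'
from h import *
im=bot.capture("scene")[:,:,::-1];crop(im,100,60,190,140,4,"pics/s10.png")
im=bot.capture("top")[:,:,::-1];crop(im,380,150,160,120,5,"pics/t10.png")
im=bot.capture("wrist")[:,:,::-1];cv2.imwrite("pics/w10.png",im)
E
```

```text
time: 19.9
tool_pos: [366.1, -230.0, 327.4]
tcp_rot: [3.135, -0.003, 1.574]
contact_force: [1.4, 0.2, -3.9]
grip_width: 9.2
time: 20.4
tool_pos: [364.4, -229.0, 205.6]
tcp_rot: [-3.139, -0.005, 1.574]
contact_force: [0.4, -0.2, -3.5]
grip_width: 8.6
time: 20.9
tool_pos: [364.7, -229.2, 206.3]
tcp_rot: [-3.14, -0.004, 1.574]
contact_force: [-0.5, 0.3, -4.6]
grip_width: 8.9
```

View pics/s10.png

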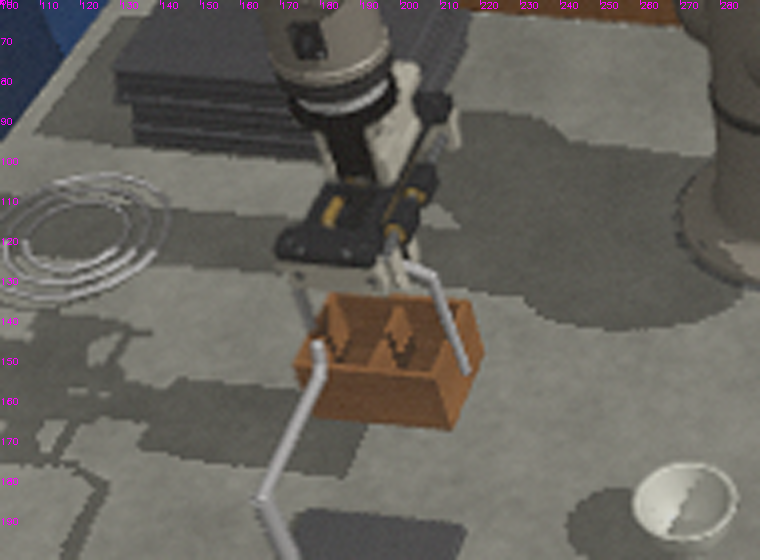

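View pics/t10.png

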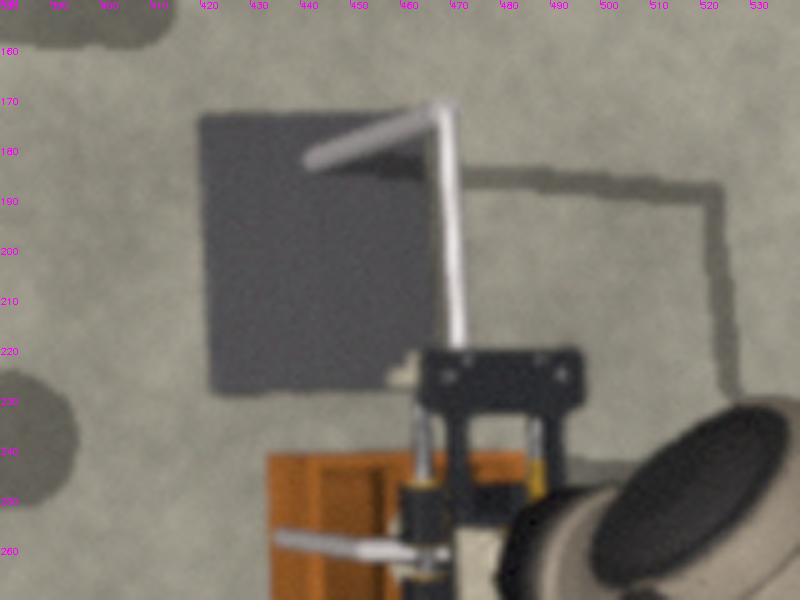

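View pics/w10.png

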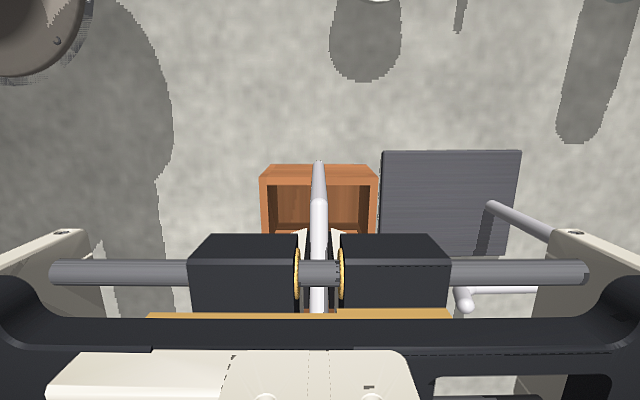

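```bash
python3 -m inch '[1,0,0,0,0,0,-1, 2.5,0,0,0,0,0,-1, 4,0,0,0,0,0,-1, 5.5,0,0,0,0,0,-1, 7,0,0,0,0,0,-1]';python3 -m inch '[1,0,0,0,0,0,-1, 2,0,0,0,0,0,-1, 3.5,0,0,0,0,0,-1, 4.5,0.1,0,0,0,0,-1, 5.5,0.1,0,0,0,0,-1]';python3 -m inch '[0,0,0,0,0,0,-1, 0,0,-0.6,0,0,0,-1, 0,0,-1.2,0,0,0,-1, 0,0,-1.8,0,0,0,-1, 0,0,-2.4,0,0,0,-1]';python3 - <<'E'
from h import *
im=bot.capture("scene")[:,:,::-1];crop(im,100,80,190,140,4,"pics/s11.png")
E
```

```text
time: 21.55
tool_pos: [435.9, -229.0, 205.8]
tcp_rot: [-3.14, -0.005, 1.574]
contact_force: [0.4, 0.1, -3.7]
grip_width: 8.8
time: 22.05
tool_pos: [491.5, -227.8, 205.7]
tcp_rot: [-3.139, -0.005, 1.574]
contact_force: [-0.2, 0.0, -4.0]
grip_width: 9.1
time: 22.55
tool_pos: [491.1, -227.8, 181.0]
tcp_rot: [-3.139, -0.005, 1.574]
contact_force: [0.5, -0.3, -4.7]
grip_width: 8.9
```

View pics/s11.png

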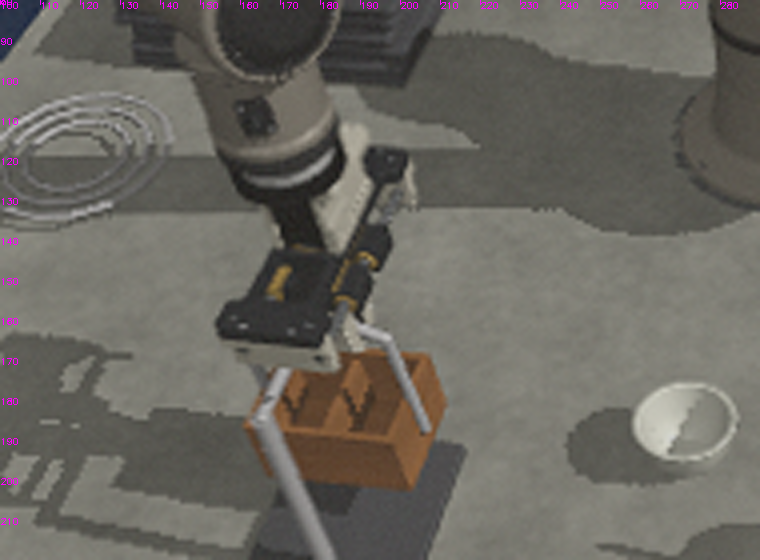

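Threaded. Now I lower it slowly to the seat, expecting contact near z 173.

```bash
python3 -m inch '[0,0,-0.2,0,0,0,-1, 0,-0.1,-0.3,0,0,0,-1, 0,-0.1,-0.4,0,0,0,-1, 0,-0.1,-0.5,0,0,0,-1, 0,-0.1,-0.5,0,0,0,-1]';python3 -m inch '[0,0,-0.1,0,0,0,-1, 0,0,-0.2,0,0,0,-1, 0,0,-0.3,0,0,0,-1, 0,0,-0.3,0,0,0,-1, 0,0,-0.3,0,0,0,-1]'
```

```text
time: 23.1
tool_pos: [490.8, -228.6, 175.1]
tcp_rot: [-3.138, -0.006, 1.574]
contact_force: [0.2, -0.2, -3.7]
grip_width: 8.9
time: 23.6
tool_pos: [491.1, -229.0, 172.9]
tcp_rot: [-3.139, -0.005, 1.574]
contact_force: [-1.4, 1.3, 4.6]
grip_width: 8.7
```

```bash
python3 -m inch '[0,0,0,0,0,0,-0.82, 0,0,0,0,0,0,-0.76, 0,0,0,0,0,0,-0.7, 0,0,0,0,0,0,-0.7, 0,0,0,0,0,0,-0.7]';python3 - <<'E'
from h import *
im=bot.capture("scene")[:,:,::-1];crop(im,100,80,190,140,4,"pics/s12.png")
E
```

```text
time: 24.1
tool_pos: [491.1, -228.9, 172.6]
tcp_rot: [-3.139, -0.005, 1.574]
contact_force: [-0.2, -0.4, 0.6]
grip_width: 13.7
```

View pics/s12.png

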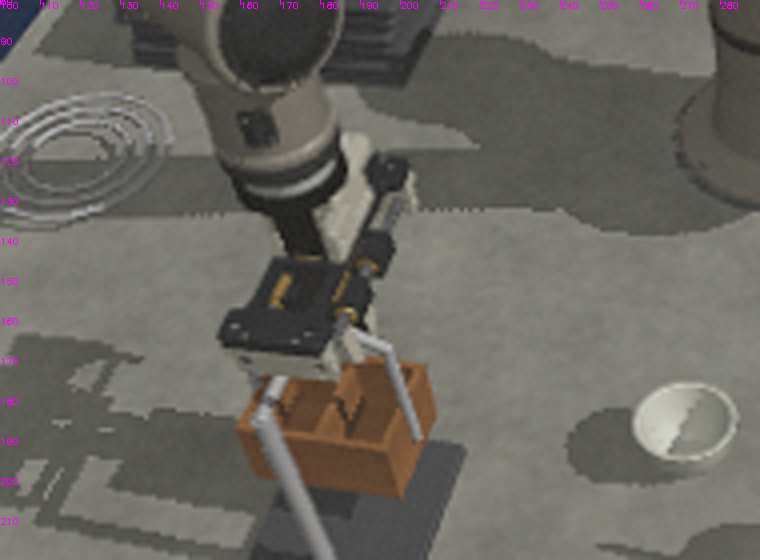

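```bash
python3 -m inch '[0,0,0,0,0,0,-0.7, 0,0,0,0,0,0,-0.7, 0,0,0,0,0,0,-0.7, 0,0,0,0,0,0,-0.7, 0,0,0,0,0,0,-0.7]';python3 - <<'E'
from h import *
im=bot.capture("scene")[:,:,::-1];crop(im,130,120,100,75,8,"pics/s13.png")
im=bot.capture("wrist")[:,:,::-1];cv2.imwrite("pics/w13.png",im)
E
```

```text
time: 24.65
tool_pos: [491.1, -228.9, 172.6]
tcp_rot: [-3.139, -0.005, 1.574]
contact_force: [-0.1, -0.4, 0.4]
grip_width: 13.6
```

View pics/s13.png

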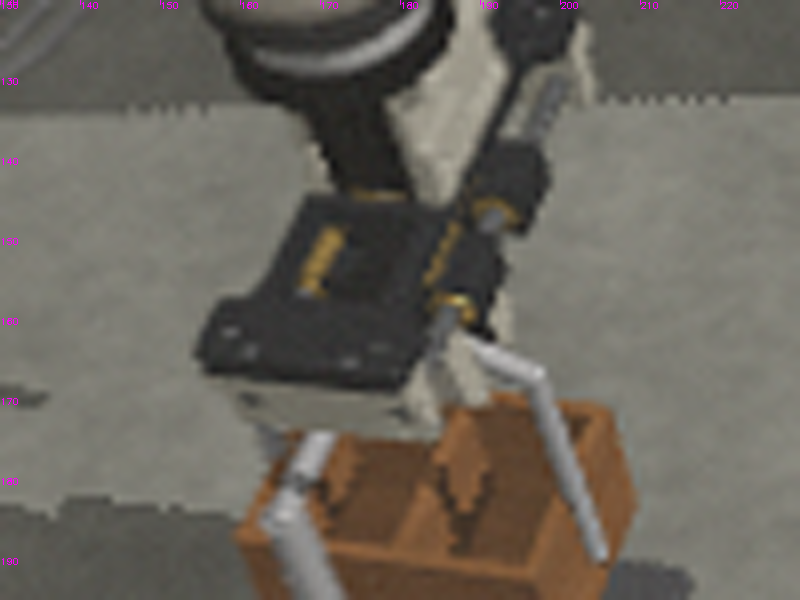

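View pics/w13.png

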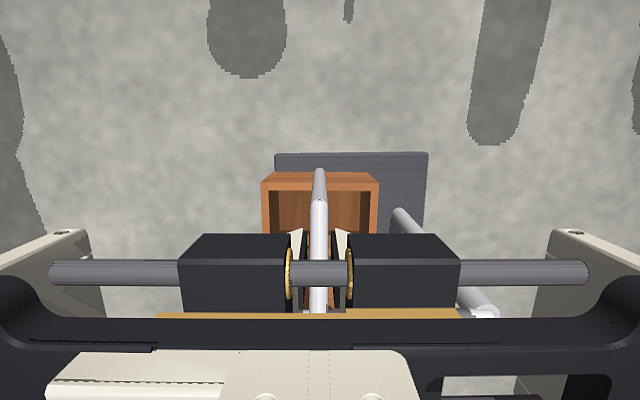

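```bash
python3 - <<'E'
from h import *
np.set_printoptions(precision=1,suppress=True)
S=bot.calibration("scene")
for ph in (0,.03,.06,.1):
  R=cv2.Rodrigues(np.array([-ph,0,0.]))[0]
  print(ph,*[proj(S,np.array([490.5,-260,200])+R@np.array(p)) for p in [(45,-60,-85),(45,60,-85),(0,58,-20),(45,-60,-145),(45,60,-145)]])
E
```

```text
0 [159.2 187.3] [196.6 191.8] [195.8 166. ] [165.  199.6] [201.2 204. ]
0.03 [158.2 186.9] [196.  192.1] [195.8 166.4] [163.5 199.1] [199.9 204.2]
0.06 [157.3 186.4] [195.3 192.3] [195.7 166.8] [162.1 198.5] [198.7 204.4]
0.1 [156.  185.7] [194.3 192.6] [195.6 167.3] [160.1 197.7] [197.  204.5]
```

```bash
python3 -m inch '[0,0,0,0,0,0,0, 0,0,0,0,0,0,1, 0,0,0,0,0,0,1, 0,0,0,0,0,0,1, 0,0,0,0,0,0,1]';python3 -m inch '[0,0,0,0,0,0,1, 0,0,0,0,0,0,1, 0,0,0,0,0,0,1, 0,0,0.5,0,0,0,1, 0,0,1.5,0,0,0,1]';python3 -m inch '[0,0,3,0,0,0,1, 0,0,6,0,0,0,1, 0,0,9,0,0,0,1, 0,0,12,0,0,0,1, 0,0,15,0,0,0,1]';python3 -m inch '[0,2,0,0,0,0,1, 0,5,0,0,0,0,1, 0,9,0,0,0,0,1, 0,13,0,0,0,0,1, 0,16,0,0,0,0,1]';python3 - <<'E'
from h import *
im=bot.capture("scene")[:,:,::-1];cv2.imwrite("pics/s14.png",im);crop(im,130,130,100,75,8,"pics/s14c.png")
im=bot.capture("top")[:,:,::-1];cv2.imwrite("pics/t14.png",im)
E
```

```text
time: 25.25
tool_pos: [491.1, -228.9, 172.6]
tcp_rot: [-3.139, -0.005, 1.574]
contact_force: [0.3, -0.3, -0.9]
grip_width: 49.1
time: 25.75
tool_pos: [490.8, -228.7, 187.6]
tcp_rot: [-3.137, -0.006, 1.574]
contact_force: [-0.7, -0.5, -0.8]
grip_width: 89.1
time: 26.25
tool_pos: [490.6, -228.5, 340.0]
tcp_rot: [-3.138, -0.005, 1.574]
contact_force: [0.2, 0.1, -0.0]
grip_width: 91.9
time: 26.75
tool_pos: [490.3, -66.5, 341.2]
tcp_rot: [-3.14, -0.005, 1.575]
contact_force: [0.6, -0.6, 0.2]
grip_width: 91.5
```

View pics/s14.png

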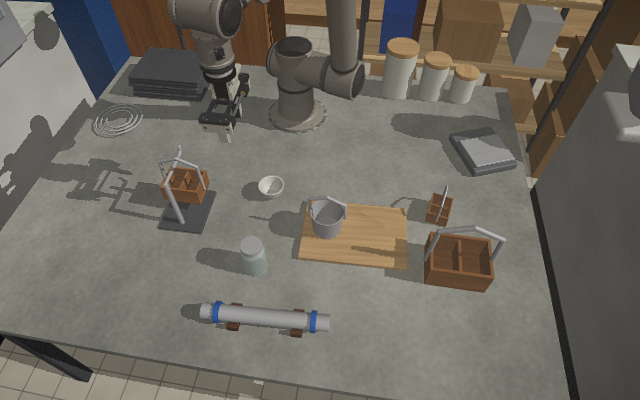

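View pics/s14c.png

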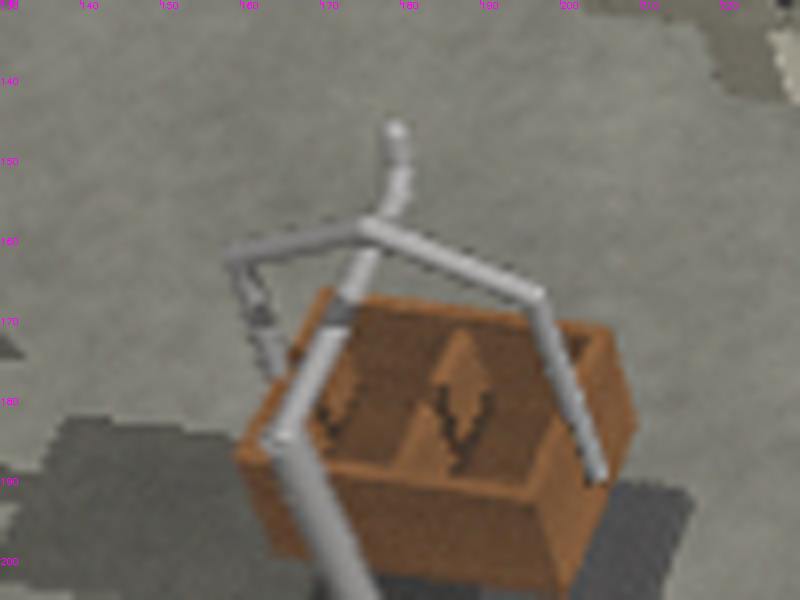

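View pics/t14.png

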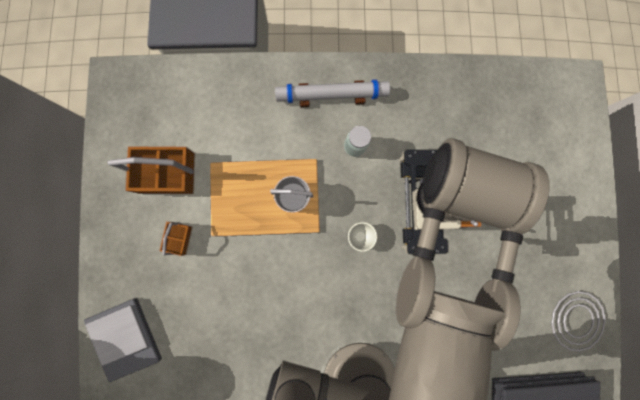

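```bash
python3 -m inch '[0,0,0,0,0,0,1, 0,0,0,0,0,0,1, 0,0,0,0,0,0,1, 0,0,0,0,0,0,1, 0,0,0,0,0,0,1]';python3 -m inch '[0,0,0,0,0,0,1, 0,0,0,0,0,0,1, 0,0,0,0,0,0,1, 0,0,0,0,0,0,1, 0,0,0,0,0,0,1]';python3 - <<'E'
from h import *
a=cv2.imread("pics/s14.png").astype(int);b=bot.capture("scene")[:,:,::-1].astype(int);o=cv2.imread("pics/scene0.png").astype(int)
for n,(x,y,w,h) in dict(caddy=(155,140,60,80),pail=(300,190,60,55)).items(): print(n,abs(a-b)[y:y+h,x:x+w].max())
for n,(x,y,w,h) in dict(jar=(238,235,30,42),bowl=(255,174,32,28)).items(): d=abs(o-b)[y:y+h,x:x+w];print(n,d.max(),d.mean())
E
python3 -c "
from plant import bot
bot.close_job()"
```

```text
time: 27.35
tool_pos: [490.3, -66.0, 341.3]
tcp_rot: [-3.14, -0.006, 1.577]
contact_force: [-0.5, -0.4, 0.3]
grip_width: 91.9
time: 27.85
tool_pos: [490.3, -66.0, 341.3]
tcp_rot: [-3.14, -0.006, 1.577]
contact_force: [0.7, -0.7, -0.1]
grip_width: 92.0
caddy 12
pail 10
jar 8 1.8952380952380952
bowl 7 1.8031994047619047
the job is handed in; nothing more can be done
```

The job is done and handed in at about 28 s. The pail went first: I lifted it off the hook and stood it upright on the free (-y) half of the board. I then hung the middle-sized caddy from the board by its handle on the hook, let go and moved the arm clear.

- **Caddy and pail:** in the last pictures, about 1.1 s apart, both held still to within image noise. The caddy's rim corners were within about a pixel of where an upright caddy should be.
- **Caddy swing:** it tipped slightly for a moment as I let go, then settled.
- **Jar and bowl:** the last picture matches the first one at both, so neither moved.
- **Forces:** the wrist readings I took stayed under 10 N.
- **Camera disagreement:** the scene and top views differed by up to about 9 mm on the board corners. I used the wrist camera and the measured grasp positions instead, and contact came within about 1 mm of the expected height both times.

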